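# Put the conveyor gear lever into third

### The arm

A 6-joint arm with a two-finger parallel gripper is mounted at the origin on the work surface. World frame = base frame: x ahead of the robot, y to its left, z up, the work surface at z = 0. Lengths are in mm, angles in rad, forces in N, time in s.
With the tool pointing down it reaches from about 275 to 975 mm from the base axis. Payload 8.4 kg.
Tool frame: the origin (TCP) lies between the finger pads; the fingertips stand 25 mm ahead of it and the grasp point (between the pads) lies 6 mm ahead of it; z points along the fingers, y is the line along which they close (so a half turn about z gives the same grasp; the last joint's range is limited). The gripper opens to 92 mm and grips with 3 to 60 N. Pads are 20 mm wide; open, the fingers measure 128 mm over their backs; the gripper's body (75 mm by 189 mm) begins 69 mm behind the grasp point.
Start: joints at [-1.131, 0.353, 1.633, -0, 1.155, -0.002], TCP at [267.228, -564.993, 201.283] pointing down, gripper open.
Joint ranges: [-2.63, 2.63], [-0.92, 2.1], [0.06, 2.66], [-1.3, 4.44], [0, 2.69], [-3.02, 3.02]. Speed limits (rad/s): [2.22, 2.22, 2.79, 3.14, 3.14, 3.14].

### API

Orientations are given as [roll, pitch, yaw] about the fixed x, y, z axes, in that order (R = Rz(yaw) Ry(pitch) Rx(roll)).
In Python, from bench import manip, vision, models gives the robot as it stands.
- The arm moves only by the tool drive_tool, never from a script. Its argument "plan" is a list of rows, each a list of 7 numbers: the opening, from -1 (shut) to 1 (fully open), then the shift along the world's x, y, z scaled (see below), then the turn, a rotation vector about the world's x, y, z scaled (see below). In form: [[claw, x, y, z, ax, ay, az], ...]. A call has 1 to 8 rows; each row is the pose to reach, as a shift and turn from the pose commanded when the call began, turning the shorter way round; what a row does not reach only later rows make up. The controller multiplies each number of a shift by 0.75 m and each number of a turn by pi rad. A row lasts 1/10 s, in which the tool goes at most 50 mm and 8.59 degrees, less where a joint would pass 70% of its speed; a pose out of reach is approached as far as the arm can. A call with a number of a shift or a turn outside -1 to 1 is refused whole. A call with a gripper value outside its range is refused whole. The fingers move at their own pace and stop on an object; "grip_force" is the grip in N (left out, the last holds). Time passes only in rows, so rows that repeat a pose let the fingers close. It gives the time, the measured TCP pose, the force, the opening and the grip force at its end, in the units of the state.
- manip.get_state(): the state, without advancing time (a new reading comes with each control period).
- vision.get_image(name): name is "scene" or "side" or "wrist"; returns a dict with "image" (384x512x3 uint8, blue, green, red), "K" (3x3 intrinsics, pixels), "R" (3x3) and "t" (3): a world point X has camera coordinates R X + t. Camera axes: x right, y down, z forward; pixel columns grow to the right and rows downward; lengths in mm; the calibration is good to about 2 mm. A picture is of the moment at which its call begins. There is no depth.
- manip.finish_job(): hands the job in; it is judged then, once.
Trained networks look in the newest picture that a camera, given by its name, has taken for a name from the list of things; names that differ only in an ending like _2 or _b are one class to them, and where a whole thing is asked for, a point or a joint stands for the part that bears it (a point fixed in the world has none). Each returns a list of dicts, best first, with "conf" (0 to 1); they miss things now and then, are a little off and sometimes report something else, mostly with a low value. They report only what shows in the picture. A call takes as long as a camera call.
- models.recognise(query, camera): "extent" ([left, top, right, bottom] in pixels, round what is visible of it).
- models.silhouettes(query, camera): "pixels" (384x512 bool, what is visible of it) and "extent" ([left, top, right, bottom] in pixels, round what is visible of it).
The state is a dict: "time_s": time; "joints": joint angles; "qd": joint speeds; "joint_efforts": joint torques, N m; "position": TCP position; "eef_rot": TCP orientation; "contact_force": force on the tool from outside, world axes, zero at the start; "torque": the same for the moment, N m; "finger_gap": opening from 0.0 (shut) to 1.0 (fully open); "gripper_force": force on a finger pad.
Only numpy, scipy, OpenCV 4.12 (cv2) and the standard library are available. Lean on these libraries where they do the work, as an engineer would, in place of code of your own. Each camera call takes 0.05 s, during which the arm holds its last target. There are 200 camera calls.

### The job

Shift the packing conveyor's gear lever into third: bring it to the cross channel of the H-shaped gate, push it across to the right, then forward, away from you, fully home into the far right slot. Only push the black ball knob with the fingers from outside, without forcing it: do not grip it or take it between the fingers. Leave the stamp and the jar alone, and draw back with the lever left in gear.

Things in the scene. Friction and masses are not known exactly. Their poses are not given: they have to be found in the camera images.
- gearbox: Fixed grey gearbox, 180 x 160 mm (x, y), on a 200 x 180 mm foot. Origin on the table under its centre; x points forward (away from the robot), y left, z up; turned by up to 0.3 rad. A steel gate plate on top, 130 x 130 mm, has its top face 130 mm above the table. A roller conveyor is fixed beyond: x 114 to 336 mm, 640 mm long in y, 75 mm high, with a carton on it at its left (to 146 mm high)
- gate_mid (a point): Centre of the H-shaped slot, on the plate's top face, 130 mm above the table. Two fore-and-aft legs, 16 mm wide, 30 mm left (+y) and 30 mm right (-y) of it, joined by a 19 mm wide cross channel along y; web corners rounded. Slots: first far left, second near left, third far right, fourth near right (1 to 4 rivets at each)
- knob (a point): Centre of the black 40 mm ball knob on a 10 mm steel lever, 155 mm from the pivot, which lies 45 mm above the gearbox origin. With a = joint yoke, b = joint lever, in the gearbox frame (mm): x = 155 sin b, y = -155 sin a cos b, z = 45 + 155 cos a cos b. Stays where left, about 1.5 N moves it. Starts anywhere along the left leg
- yoke (a joint): Sideways tilt of the lever, rad: -0.339 in the left leg, 0 upright, +0.339 (stop) in the right leg; in a leg the slot leaves about 0.03 rad of play
- lever (a joint): Fore and aft tilt of the lever, rad: +0.30 (stop) fully home in a far slot, -0.30 (stop) fully home in a near slot, 0 in the cross channel, where it can pass across only within about 0.05 of 0
- stamp_mid (a point): Middle (half-way up) of a wooden hand stamp, 40 mm across and 76 mm high, loose on the table beside the gearbox. Not to be moved
- jar_mid (a point): Middle (half-way up) of a jar, 56 mm across and 75 mm high, loose on the table beside the gearbox. Not to be moved

How it is judged (in metres and radians):
On the way, in this order (a step that is already met when the one before it is completed fails the run):
1. the lever has been pushed across to the right leg, not yet forward (value of joint yoke above 0.27 rad and value of joint lever below 0.15 rad), for 0.05 s.
2. the lever is fully forward in the far right slot (value of joint yoke above 0.28 rad and value of joint lever above 0.265 rad), for 0.2 s.
At the end, for the whole second after the job is handed in: The lever rests in third: sideways tilt above 0.28 rad and forward tilt above 0.265 rad (of 0.30), at rest; stamp and jar within 15 mm of where they stood (all of step 2 and velocity of joint lever between -0.05 and 0.05 rad/s and distance of each of stamp_mid, jar_mid from where it was at the start of the episode below 0.015 m); the robot touches nothing.
It fails at once if the knob is gripped or taken between the fingers (x of the grasp point in the frame of knob between -0.01 and 0.01 m and y of the grasp point in the frame of knob between -0.01 and 0.01 m and z of the grasp point in the frame of knob between -0.03 and 0.03 m).
It fails at once if the lever is forced (over 60 N) (contact force between any of the arm, the fingers and lever above 60 N).
It fails at once if the stamp or jar is moved or lifted (distance of any of stamp_mid, jar_mid from where it was at the start of the episode above 0.02 m).
It also fails if it takes over 53 s, if anything falls off the work surface, if the arm or the gripper's body presses on something with over 40 N, if the wrist force passes 120 N, or if a joint passes its speed limit or range.

## Working session

There is one attempt and no reset: what is moved stays moved. The work goes in short steps, Python scripts to look and compute and a tool call to move; the robot and the scene stay as the last step left them, time stands still between calls to the robot, and variables do not carry over. Pictures are saved under pics/ and viewed, at most 13 in all, crops included, and the job is handed in when it is done.

Besides the shell and the picture viewer there is one more tool, called after "Request:" by a JSON object that holds its "method" and its "body". drive_tool: Moves the arm, as the interface text tells. Shifts and turns lie within -1 to 1; 1 stands for 0.75 m of shift or pi rad of turn. Its arguments: {"type":"object","properties":{"plan":{"type":"array","items":{"type":"array","items":{"type":"number","minimum":-1,"maximum":1}}},"grip_force":{"type":"number"}},"required":["plan"]}

```bash
mkdir -p pics; cat > h.py <<'E'
import numpy as np, cv2
from bench import manip, vision, models
def grab(n): return vision.get_image(n)
def proj(c,X):
    p=c["R"]@np.asarray(X,float)+np.ravel(c["t"]); p=c["K"]@p; return p[:2]/p[2]
def ray(c,uv):
    d=c["R"].T@np.linalg.inv(c["K"])@np.array([uv[0],uv[1],1.]); o=-c["R"].T@np.ravel(c["t"]); return o,d/np.linalg.norm(d)
def atz(c,uv,z):
    o,d=ray(c,uv); return o+d*(z-o[2])/d[2]
def tri(L):
    A=0;b=0
    for c,uv in L:
        o,d=ray(c,uv);P=np.eye(3)-np.outer(d,d);A=A+P;b=b+P@o
    return np.linalg.solve(A,b)
E
python3 - <<'E'
from h import *
ims=[]
for n in ["scene","side"]:
    c=grab(n); cv2.imwrite(f"pics/{n}0.png",cv2.resize(c["image"],(800,600)))
    print(n,-c["R"].T@np.ravel(c["t"]))
    for q in ["knob","gearbox","gate_mid","stamp_mid","jar_mid"]:
        print(q,[(np.round(r["extent"]).tolist(),round(r["conf"],2)) for r in models.recognise(q,n)[:2]])
E
```

```text
scene [ 911.80439592 -230.42789166  720.76192095]
knob [([215.0, 174.0, 236.0, 217.0], 0.7)]
gearbox [([66.0, 171.0, 451.0, 383.0], 0.56)]
gate_mid [([65.0, 172.0, 452.0, 384.0], 0.64)]
stamp_mid [([133.0, 268.0, 157.0, 293.0], 0.72), ([276.0, 194.0, 301.0, 233.0], 0.62)]
jar_mid [([274.0, 194.0, 302.0, 231.0], 0.58)]
side [ 337.95548469 -494.50417647  540.87333212]
knob [([247.0, 165.0, 271.0, 223.0], 0.55)]
gearbox [([210.0, 125.0, 510.0, 383.0], 0.7)]
gate_mid [([211.0, 128.0, 510.0, 384.0], 0.89)]
stamp_mid [([304.0, 323.0, 330.0, 372.0], 0.71)]
jar_mid [([241.0, 183.0, 262.0, 205.0], 0.78)]
```

View pics/scene0.png

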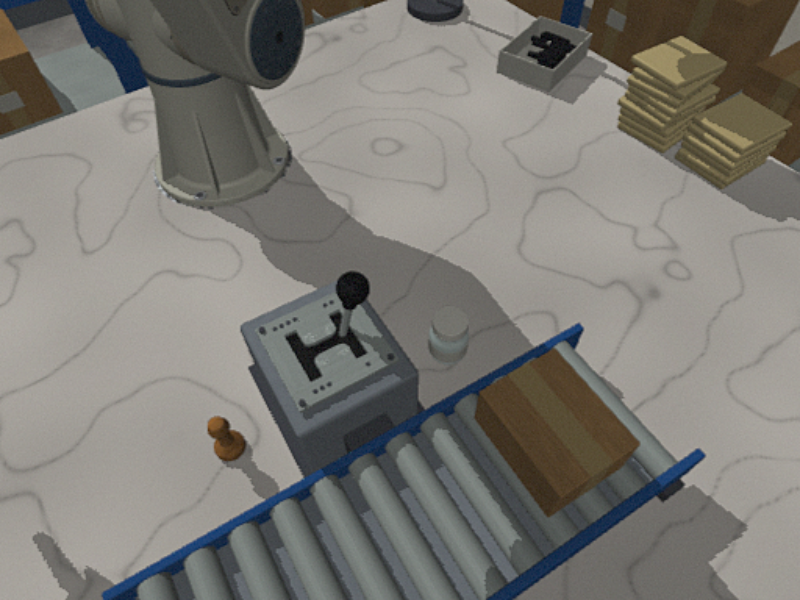

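View pics/side0.png

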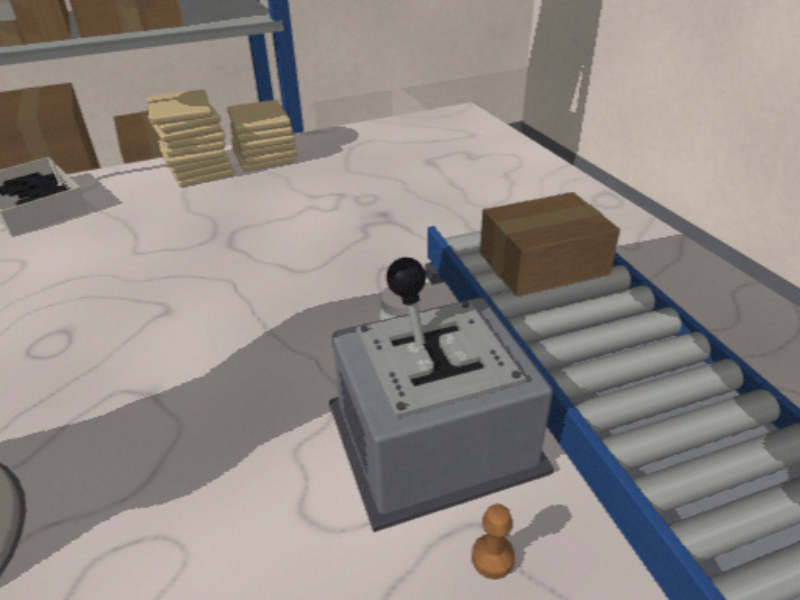

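```bash
cat > fit.py <<'E'
from h import *
from scipy.optimize import least_squares
def ball(c,ext):
    l,t,r,b=[int(v) for v in ext]; l-=6;t-=6;r+=6;b+=0
    g=c["image"][t:b,l:r].max(2); m=(g<45).astype(np.uint8)
    m=cv2.morphologyEx(m,cv2.MORPH_OPEN,np.ones((7,7),np.uint8))
    n,lab,st,ce=cv2.connectedComponentsWithStats(m); k=1+np.argmax(st[1:,4])
    x,y,w,h,a=st[k]; return np.array([l+x+(w-1)/2,t+y+(h-1)/2]),w,h
def W(p,X):
    s,co=np.sin(p[2]),np.cos(p[2]); X=np.asarray(X,float); return np.array([p[0]+co*X[0]-s*X[1],p[1]+s*X[0]+co*X[1],X[2]])
def knob(a,b): return [155*np.sin(b),-155*np.sin(a)*np.cos(b),45+155*np.cos(a)*np.cos(b)]
E
python3 - <<'E'
from fit import *
C={n:grab(n) for n in ["scene","side"]}
K={}
for n in C:
    e=models.recognise("knob",n)[0]["extent"]; K[n]=ball(C[n],e); print(n,K[n])
kp=tri([(C[n],K[n][0]) for n in C]); print("knob",kp,[proj(C[n],kp)-K[n][0] for n in C])
# plate corners, 800-scale: order far-left,near-left,near-right,far-right (gearbox frame)
s=512/800
cor=[(65,65,130),(-65,65,130),(-65,-65,130),(65,-65,130)]
px={"scene":[(398,352),None,(253,327),(302,408)],"side":[(478,305),(358,330),(400,410),(530,378)]}
def res(p):
    r=[]
    for n in C:
        for X,u in zip(cor,px[n]):
            if u: r+=list(proj(C[n],W(p,X))-np.array(u)*s)
    return r
f=least_squares(res,[kp[0]+40,kp[1]-40,0],loss="soft_l1");print(f.x,np.round(res(f.x),1))
p=f.x
def fk(q): return W(p,knob(*q))-kp
g=least_squares(fk,[-.33,0]);print(g.x,g.fun)
tiles=[]
for n in C:
    im=C[n]["image"].copy(); cx,cy=proj(C[n],W(p,[0,0,150])).astype(int)
    im=cv2.resize(im,None,fx=4,fy=4,interpolation=cv2.INTER_CUBIC)
    def pt(X,col): u=proj(C[n],W(p,X)); cv2.circle(im,tuple(int(4*v+2) for v in u),2,col,-1)
    for X in cor: pt(X,(0,0,255))
    for y in (30,-30):
        for x in (45,-45): pt([x,y,130],(0,255,0))
    pt([0,0,130],(255,0,255)); pt(knob(*g.x),(0,255,255))
    for X in [(90,80,130),(-90,80,130),(-90,-80,130),(90,-80,130),(100,90,0),(-100,-90,0),(100,-90,0)]: pt(X,(255,128,0))
    tiles.append(im[4*cy-230:4*cy+330,4*cx-195:4*cx+195])
cv2.imwrite("pics/fit.png",np.hstack(tiles))
for q,h in (("stamp_mid",38),("jar_mid",37.5)):
  for n in C:
    r=models.recognise(q,n)
    if r: l,t,rr,b=r[0]["extent"]; print(q,n,atz(C[n],((l+rr)/2,(t+b)/2),h))
E
```

```text
scene (array([225.5, 185.5]), np.int32(20), np.int32(22))
side (array([260.5, 179.5]), np.int32(22), np.int32(28))
knob [539.64804715 -39.99957599 187.15813976] [array([-0.13084939,  0.51392963]), array([-0.44767368, -0.43091995])]
[ 5.50611636e+02 -9.21862284e+01 -7.46417029e-02] [ 0.4  5.2  0.3  2.9 -1.6  3.5 -4.9 -3.3 -0.1 -1.9 -0.3  2.8 -0.9 -0.4]
[-0.34584719 -0.09779572] [-0.22884475  1.08931311  2.96732641]
stamp_mid scene [ 540.89417496 -242.1015825    38.        ]
stamp_mid side [ 528.18661579 -250.26386772   38.        ]
jar_mid scene [582.4046813   86.53565389  37.5       ]
jar_mid side [581.17740863 108.19748947  37.5       ]
```

View pics/fit.png

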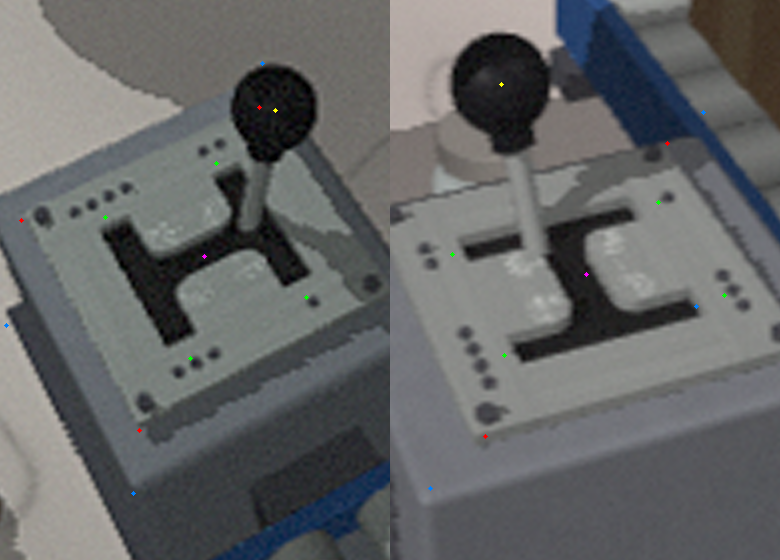

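```bash
python3 - <<'E'
from fit import *
C={n:grab(n) for n in ["scene","side"]}
p0=[5.50611636e+02,-9.21862284e+01,-7.46417029e-02]
# tile px : right-near, right-far, left-near, left-far leg ends; plate corners near-right, far-right/near-left
ob={"scene":(0,[(116,225),(178,338),(231,175),(294,277)],[((-65,-65),(20,213)),((65,-65),(147,415))]),
    "side":(390,[(518,353),(697,307),(467,252),(632,214)],[((-65,-65),(478,435)),((65,65),(668,145))])}
def res(v):
    r=[];L=v[3]
    for n,(o,pts,pc) in ob.items():
        c=C[n];cx,cy=proj(c,W(p0,[0,0,150])).astype(int)
        f=lambda t:(np.array([t[0]-o+4*cx-195,t[1]+4*cy-230])-1.5)/4
        for X,t in zip([(-L,-30),(L,-30),(-L,30),(L,30)],pts): r+=list(proj(c,W(v,[*X,130]))-f(t))
        for X,t in pc: r+=list(.5*(proj(c,W(v,[*X,130]))-f(t)))
    return np.array(r)
f=least_squares(res,p0+[45],x_scale=[1,1,.01,1],loss="soft_l1");print(f.x);print(np.round(res(f.x),1))
kp=np.array([539.6,-40,187.2])
g=least_squares(lambda q:W(f.x,knob(*q))-kp,[-.33,0]);print(g.x,g.fun)
p=f.x
for b in(-.3,-.1,0,.3):
  for a in(-.339,.339): print(a,b,np.round(W(p,knob(a,b))))
np.save("p.npy",p)
tiles=[]
for n in C:
    im=C[n]["image"]; cx,cy=proj(C[n],W(p,[0,0,150])).astype(int)
    im=cv2.resize(im,None,fx=4,fy=4,interpolation=cv2.INTER_CUBIC)
    P=lambda X:tuple(int(4*v+1.5) for v in proj(C[n],W(p,X)))
    L=p[3]
    for q in [[(65,65,130),(-65,65,130),(-65,-65,130),(65,-65,130)],[(90,80,130),(-90,80,130),(-90,-80,130),(90,-80,130)],[(100,90,0),(-100,90,0),(-100,-90,0),(100,-90,0)]]:
        cv2.polylines(im,[np.array([P(X) for X in q])],True,(0,0,255))
    for y in(22,38,-22,-38): cv2.line(im,P([-L,y,130]),P([L,y,130]),(0,255,0))
    cv2.circle(im,P(knob(*g.x)),3,(0,255,255),-1)
    tiles.append(im[4*cy-230:4*cy+330,4*cx-195:4*cx+195])
cv2.imwrite("pics/fit2.png",np.hstack(tiles))
E
```

```text
[ 5.47965818e+02 -9.17063487e+01 -8.88633559e-02  3.56645863e+01]
[-0.9  0.2 -0.2 -0.2 -1.7 -0.6 -0.2  0.4  0.1  0.1 -1.6  1.2  0.3 -1.
 -0.5 -1.   0.3 -0.9  0.2 -1.3 -0.5  0.2 -0.6  0. ]
[-0.34286288 -0.08537198] [-0.19100677  1.18056977  3.24674144]
-0.339 -0.3 [507. -39. 185.]
0.339 -0.3 [ 498. -137.  185.]
-0.339 -0.1 [537. -39. 190.]
0.339 -0.1 [ 528. -141.  190.]
-0.339 0 [553. -40. 191.]
0.339 0 [ 543. -143.  191.]
-0.339 0.3 [598. -47. 185.]
0.339 0.3 [ 589. -145.  185.]
```

View pics/fit2.png

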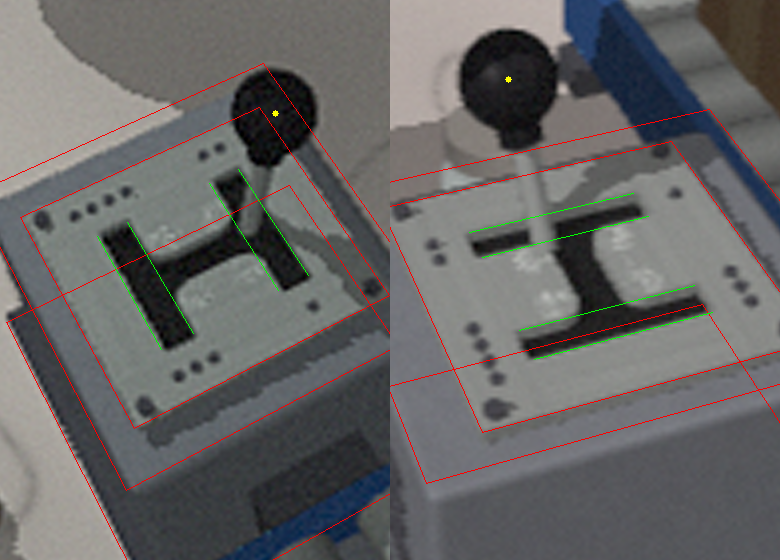

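```bash
python3 - <<'E'
from h import *
s=manip.get_state();print(s["time_s"],s["position"],s["eef_rot"],s["finger_gap"])
from scipy.spatial.transform import Rotation as R
print(R.from_euler("xyz",s["eef_rot"]).as_matrix().round(2))
E
```

```text
1.1 [ 267.25291675 -565.01118911  201.28754402] [ 3.14153782e+00 -4.63418312e-06  4.41826786e-01] 0.9994530907976694
[[ 0.9   0.43  0.  ]
 [ 0.43 -0.9  -0.  ]
 [ 0.    0.   -1.  ]]
```

Request:
{"method": "drive_tool", "body": {"plan": [[-1, 0.14, 0.35, 0.0, 0, 0, -0.169], [-1, 0.14, 0.35, 0.0, 0, 0, -0.169], [-1, 0.14, 0.35, 0.0, 0, 0, -0.169], [-1, 0.14, 0.35, 0, 0, 0, -0.169], [-1, 0.14, 0.35, 0, 0, 0, -0.169], [-1, 0.14, 0.35, 0, 0, 0, -0.169], [-1, 0.14, 0.35, 0, 0, 0, -0.169], [-1, 0.14, 0.35, 0, 0, 0, -0.169]]}}

```text
time_s: 1.9
position: [372.6, -302.3, 201.6]
eef_rot: [3.141, -0.001, -0.087]
contact_force: [-0.2, 0.3, 1.0]
finger_gap: 0.327
gripper_force: 0.0
```

Remaining: +105, +268, −6.

Request:
{"method": "drive_tool", "body": {"plan": [[-1, 0.14, 0.357, -0.008, 0, 0, 0], [-1, 0.14, 0.357, -0.008, 0, 0, 0], [-1, 0.14, 0.357, -0.008, 0, 0, 0], [-1, 0.14, 0.357, -0.008, 0, 0, 0], [-1, 0.14, 0.357, -0.008, 0, 0, 0], [-1, 0.14, 0.357, -0.008, 0, 0, 0], [-1, 0.14, 0.357, -0.008, 0, 0, 0], [-1, 0.14, 0.357, -0.008, 0, 0, 0]]}}

```text
time_s: 2.7
position: [477.5, -35.4, 195.1]
eef_rot: [3.141, 0.0, -0.088]
contact_force: [-1.2, 0.3, -0.6]
finger_gap: 0.003
gripper_force: 0.0
```

```bash
cat > k.py <<'E'
from fit import *
import sys
p=np.load("p.npy")[:3]
s=manip.get_state(); t=np.array(s["position"])
co,si=np.cos(p[2]),np.sin(p[2])
G=lambda X:np.array([co*(X[0]-p[0])+si*(X[1]-p[1]),-si*(X[0]-p[0])+co*(X[1]-p[1]),X[2]])
print("tcp gearbox",G(t).round(1),"world",t.round(1))
L=[]
for n in ["scene","side"]:
    c=grab(n); r=models.recognise("knob",n)
    print(n,[(np.round(q["extent"]).tolist(),round(q["conf"],2)) for q in r[:2]])
    if r:
        try: b=ball(c,r[0]["extent"]); print(b); L.append((c,b[0]))
        except Exception as e: print(e)
    if len(sys.argv)>1: cv2.imwrite(f"pics/{sys.argv[1]}_{n}.png",c["image"])
if len(sys.argv)>1:
    cv2.imwrite(f"pics/{sys.argv[1]}.png",np.hstack([cv2.resize(cv2.imread(f"pics/{sys.argv[1]}_{n}.png")[100:300,x:x+200],(400,400)) for n,x in(("scene",120),("side",190))]))
if len(L)==2:
    k=tri(L); g=least_squares(lambda q:W(p,knob(*q))-k,[0,0]); print("knob gb",G(k).round(1),"ab",g.x.round(3),"res",g.fun.round(1))
E
python3 k.py v1
```

```text
tcp gearbox [-75.1  49.9 195.1] world [477.5 -35.4 195.1]
scene [([214.0, 176.0, 241.0, 216.0], 0.56)]
(array([225.5, 185.5]), np.int32(20), np.int32(22))
side [([247.0, 163.0, 271.0, 222.0], 0.64)]
(array([261., 179.]), np.int32(21), np.int32(29))
knob gb [-12.1  50.5 188.1] ab [-0.339 -0.08 ] res [-0.1  0.9  2.6]
```

View pics/v1.png

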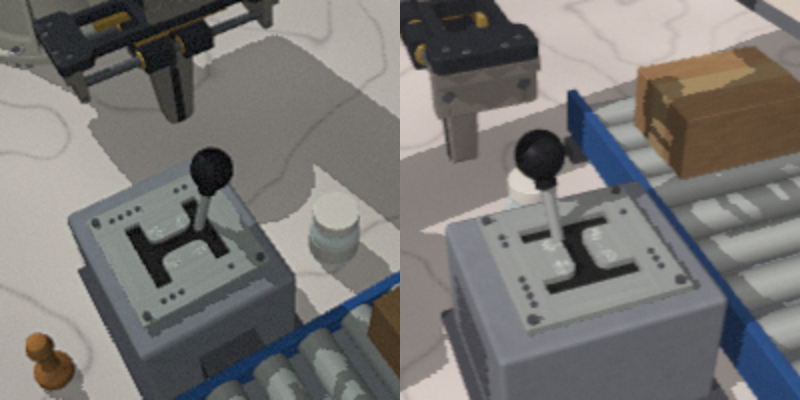

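Request:
{"method": "drive_tool", "body": {"plan": [[-1, 0.015, -0.001, 0, 0, 0, 0], [-1, 0.03, -0.003, 0, 0, 0, 0], [-1, 0.038, -0.003, 0, 0, 0, 0], [-1, 0.043, -0.004, 0, 0, 0, 0], [-1, 0.048, -0.004, 0, 0, 0, 0], [-1, 0.053, -0.005, 0, 0, 0, 0], [-1, 0.057, -0.005, 0, 0, 0, 0], [-1, 0.057, -0.005, 0, 0, 0, 0]]}}

```text
time_s: 3.7
position: [520.0, -38.5, 195.2]
eef_rot: [3.142, 0.001, -0.089]
contact_force: [-2.2, -0.7, 0.4]
finger_gap: 0.006
gripper_force: 0.5
```

```bash
python3 k.py v2
```

```text
tcp gearbox [-32.6  50.5 195.2] world [520.  -38.5 195.2]
scene [([68.0, 172.0, 451.0, 384.0], 0.74), ([216.0, 177.0, 237.0, 215.0], 0.63)]
(array([225.5, 185.5]), np.int32(20), np.int32(22))
side [([248.0, 162.0, 273.0, 222.0], 0.64)]
(array([261., 179.]), np.int32(21), np.int32(29))
knob gb [-12.1  50.5 188.1] ab [-0.339 -0.08 ] res [-0.1  0.9  2.6]
```

View pics/v2.png

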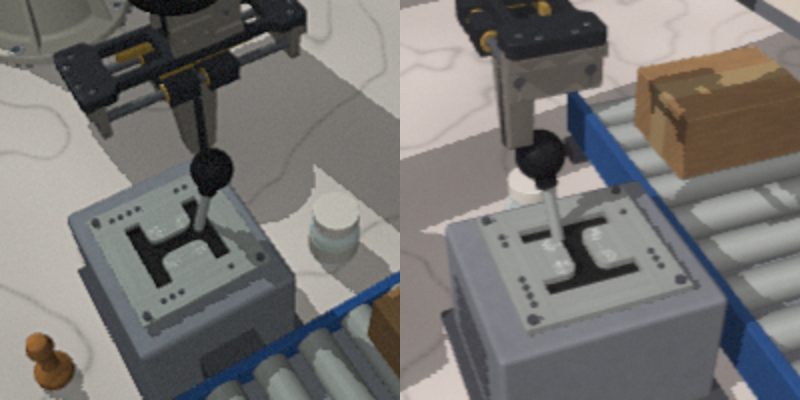

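```bash
sed -i 's/t+y+(h-1)\/2/t+y+(w-1)\/2/' fit.py; sed -i 's/r\[0\]\["extent"\]/[q for q in r if q["extent"][2]-q["extent"][0]<50][0]["extent"]/' k.py; python3 k.py | tail -1
python3 - <<'E'
from h import *
for n in("scene","side"):
    c=grab(n); print(n,[proj(c,X).round(0) for X in [(520,-38.5,170),(530,-39.4,170),(530,-39.4,190)]])
E
```

```text
knob gb [-11.6  50.9 195. ] ab [-0.327 -0.073] res [ 0.2 -1.2 -3.6]
scene [array([221., 185.]), array([224., 188.]), array([223., 182.])]
side [array([248., 191.]), array([254., 189.]), array([254., 179.])]
```

```bash
python3 - <<'E'
from h import *
C={n:grab(n) for n in("scene","side")}
for z in (170,180,190,200,210): print(z,[proj(C[n],X).round(0).tolist() for n in C for X in [(477.5,-35.4,z),(520,-38.5,z)]])
print(tri([(C["scene"],(209,161)),(C["side"],(219.5,180))]))
im=[cv2.resize(C[n]["image"][y:y+80,x:x+80],(400,400),interpolation=cv2.INTER_CUBIC) for n,x,y in(("scene",190,140),("side",220,140))]
cv2.imwrite("pics/z.png",np.hstack(im))
E
```

```text
170 [[211.0, 170.0], [221.0, 185.0], [222.0, 197.0], [248.0, 191.0]]
180 [[210.0, 167.0], [221.0, 181.0], [222.0, 191.0], [248.0, 185.0]]
190 [[209.0, 163.0], [220.0, 178.0], [221.0, 186.0], [248.0, 180.0]]
200 [[209.0, 160.0], [220.0, 174.0], [221.0, 181.0], [248.0, 175.0]]
210 [[208.0, 156.0], [219.0, 171.0], [220.0, 175.0], [248.0, 170.0]]
[477.20524003 -34.54617716 199.08580724]
```

View pics/z.png

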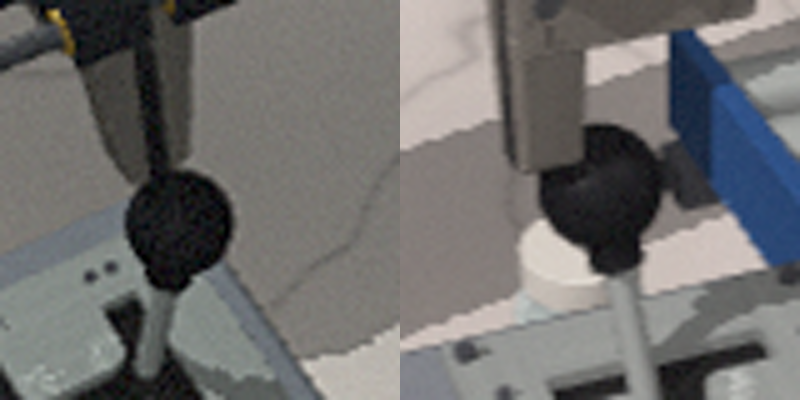

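Request:
{"method": "drive_tool", "body": {"plan": [[-1, -0.027, 0.002, 0, 0, 0, 0], [-1, -0.027, 0.002, -0.027, 0, 0, 0], [-1, -0.027, 0.002, -0.027, 0, 0, 0]]}}

```text
time_s: 4.6
position: [498.3, -36.8, 173.5]
eef_rot: [-3.142, 0.003, -0.089]
contact_force: [-0.1, -1.1, -0.6]
finger_gap: 0.008
gripper_force: 0.0
```

```bash
python3 - <<'E'
from h import *
print(manip.get_state()["position"],manip.get_state()["joints"])
C={n:grab(n) for n in("scene","side")}
t=manip.get_state()["position"]
for z in (150,165,180): print(z,[proj(C[n],(t[0],t[1],z)).round(0).tolist() for n in C])
im=[]
for n,x,y in(("scene",190,140),("side",210,140)):
    g=C[n]["image"].copy(); g=cv2.resize(g[y:y+80,x:x+80],(400,400),interpolation=cv2.INTER_CUBIC)
    for dx in(-10,10):
      for dy in(-18,18):
        u=(proj(C[n],(t[0]+dx,t[1]+dy,t[2]-25))-(x,y))*5; cv2.circle(g,tuple(u.astype(int).tolist()),3,(0,0,255),-1)
    im.append(g)
cv2.imwrite("pics/z2.png",np.hstack(im))
E
```

```text
[498.29185088 -36.84918773 173.52465834] [-7.68809912e-02  1.90760896e-01  1.92323841e+00  9.73362935e-05
  1.03021410e+00  1.58303400e+00]
150 [[217.0, 184.0], [237.0, 203.0]]
165 [[216.0, 179.0], [236.0, 196.0]]
180 [[216.0, 174.0], [236.0, 188.0]]
```

View pics/z2.png

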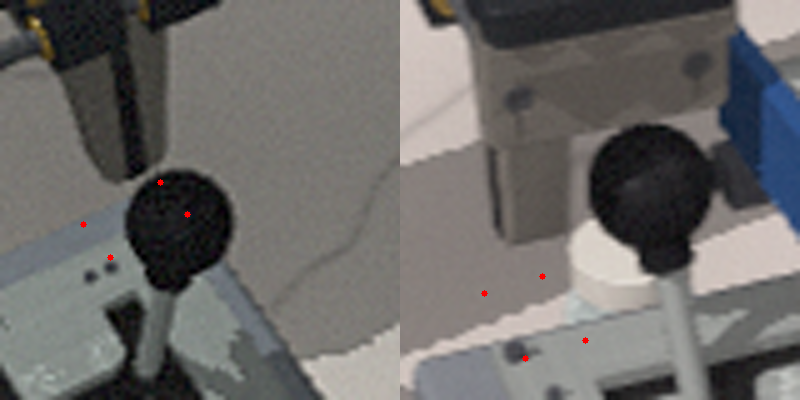

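Request:
{"method": "drive_tool", "body": {"plan": [[-1, 0.01, -0.001, 0, 0, 0, 0], [-1, 0.015, -0.001, 0, 0, 0, 0], [-1, 0.019, -0.002, 0, 0, 0, 0], [-1, 0.023, -0.002, 0, 0, 0, 0], [-1, 0.027, -0.002, 0, 0, 0, 0], [-1, 0.027, -0.002, 0, 0, 0, 0]]}}

```text
time_s: 5.3
position: [520.4, -38.5, 175.0]
eef_rot: [3.142, -0.0, -0.089]
contact_force: [-1.5, 0.8, 1.0]
finger_gap: 0.006
gripper_force: 0.5
```

```bash
python3 k.py
```

```text
tcp gearbox [-32.2  50.5 175. ] world [520.4 -38.5 175. ]
scene [([213.0, 178.0, 241.0, 217.0], 0.72)]
(array([228.5, 187.5]), np.int32(20), np.int32(23))
side [([258.0, 160.0, 278.0, 219.0], 0.66)]
(array([268., 174.]), np.int32(21), np.int32(28))
knob gb [ -0.4  50.9 194.6] ab [-0.328 -0.003] res [-0.1 -1.  -2.9]
```

Request:
{"method": "drive_tool", "body": {"plan": [[-1, -0.03, 0.003, 0, 0, 0, 0], [-1, -0.03, 0.003, 0, 0, 0, 0], [-1, -0.02, 0.068, 0, 0, 0, 0], [-1, -0.02, 0.068, 0, 0, 0, 0], [-1, 0.048, 0.063, 0, 0, 0, 0], [-1, 0.048, 0.063, 0, 0, 0, 0], [-1, 0.048, 0.063, 0, 0, 0, 0]]}}

```text
time_s: 6.2
position: [556.9, 8.5, 174.7]
eef_rot: [3.141, -0.0, -0.089]
contact_force: [-0.6, 0.0, 0.1]
finger_gap: 0.004
gripper_force: 0.0
```

```bash
python3 k.py v3
```

```text
tcp gearbox [  0.  100.6 174.7] world [556.9   8.5 174.7]
scene [([220.0, 178.0, 239.0, 221.0], 0.73)]
(array([228.5, 188.5]), np.int32(20), np.int32(22))
side [([256.0, 163.0, 279.0, 223.0], 0.67)]
(array([267.5, 174.5]), np.int32(22), np.int32(28))
knob gb [ -0.5  51.1 192.9] ab [-0.332 -0.004] res [-0.  -0.5 -1.3]
```

View pics/v3.png

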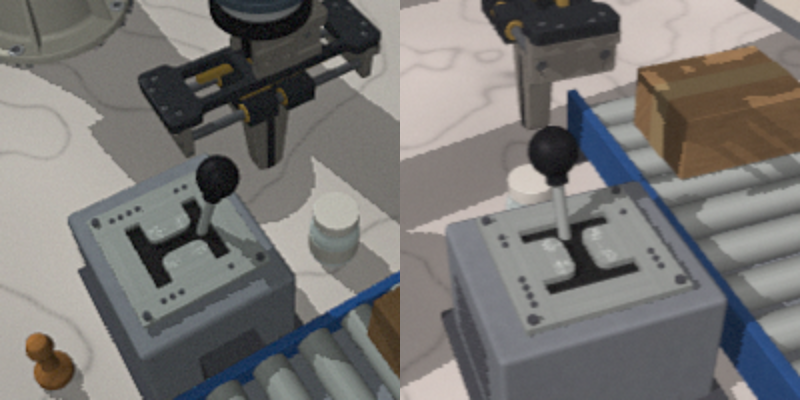

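Request:
{"method": "drive_tool", "body": {"plan": [[-1, -0.001, -0.012, 0, 0, 0, 0], [-1, -0.002, -0.02, 0, 0, 0, 0], [-1, -0.003, -0.028, 0, 0, 0, 0], [-1, -0.003, -0.036, 0, 0, 0, 0], [-1, -0.004, -0.044, 0, 0, 0, 0], [-1, -0.005, -0.052, 0, 0, 0, 0], [-1, -0.005, -0.06, 0, 0, 0, 0], [-1, -0.006, -0.068, 0, 0, 0, 0]]}}

```text
time_s: 7.2
position: [551.4, -42.8, 175.0]
eef_rot: [3.141, 0.0, -0.089]
contact_force: [0.5, 1.9, 2.1]
finger_gap: 0.006
gripper_force: 1.2
```

```bash
python3 k.py
```

```text
tcp gearbox [ -0.9  49.  175. ] world [551.4 -42.8 175. ]
scene [([201.0, 186.0, 221.0, 222.0], 0.71)]
(array([210., 195.]), np.int32(21), np.int32(22))
side [([262.0, 170.0, 285.0, 231.0], 0.7)]
(array([276.5, 182.5]), np.int32(22), np.int32(29))
knob gb [  0.7  14.6 201.4] ab [-0.093  0.004] res [-0.  -0.2 -2. ]
```

Request:
{"method": "drive_tool", "body": {"plan": [[-1, -0.001, -0.01, 0, 0, 0, 0], [-1, -0.002, -0.02, 0, 0, 0, 0], [-1, -0.003, -0.03, 0, 0, 0, 0], [-1, -0.003, -0.04, 0, 0, 0, 0], [-1, -0.004, -0.05, 0, 0, 0, 0], [-1, -0.005, -0.06, 0, 0, 0, 0], [-1, -0.006, -0.068, 0, 0, 0, 0], [-1, -0.007, -0.076, 0, 0, 0, 0]]}}

```text
time_s: 8.2
position: [546.0, -99.8, 174.8]
eef_rot: [-3.142, 0.0, -0.089]
contact_force: [0.2, 1.5, -1.2]
finger_gap: 0.007
gripper_force: 0.7
```

```bash
python3 k.py
```

```text
tcp gearbox [ -1.2  -8.2 174.8] world [546.  -99.8 174.8]
scene [([171.0, 201.0, 199.0, 229.0], 0.91)]
(array([180.5, 210.5]), np.int32(22), np.int32(21))
side [([274.0, 195.0, 305.0, 241.0], 0.88), ([272.0, 198.0, 302.0, 240.0], 0.45)]
(array([287., 213.]), np.int32(33), np.int32(31))
knob gb [ -5.3 -41.3 188.5] ab [ 0.28  -0.035] res [-0.3 -1.5  5.4]
```

Request:
{"method": "drive_tool", "body": {"plan": [[-1, 0, -0.004, 0, 0, 0, 0], [-1, -0.001, -0.008, 0, 0, 0, 0], [-1, -0.001, -0.011, 0, 0, 0, 0], [-1, -0.001, -0.011, 0, 0, 0, 0]]}}

```text
time_s: 8.8
position: [545.4, -107.7, 175.0]
eef_rot: [3.141, 0.0, -0.089]
contact_force: [-0.3, 0.6, -0.4]
finger_gap: 0.004
gripper_force: 0.1
```

```bash
python3 k.py v4
```

```text
tcp gearbox [ -1.1 -16.2 175. ] world [ 545.4 -107.7  175. ]
scene [([167.0, 202.0, 199.0, 229.0], 0.76), ([67.0, 177.0, 449.0, 383.0], 0.73)]
(array([177., 214.]), np.int32(23), np.int32(21))
side [([278.0, 199.0, 305.0, 244.0], 0.83)]
(array([288.5, 217.5]), np.int32(34), np.int32(29))
knob gb [ -5.  -48.3 185.1] ab [ 0.332 -0.034] res [-0.4 -2.2  6.4]
```

View pics/v4.png

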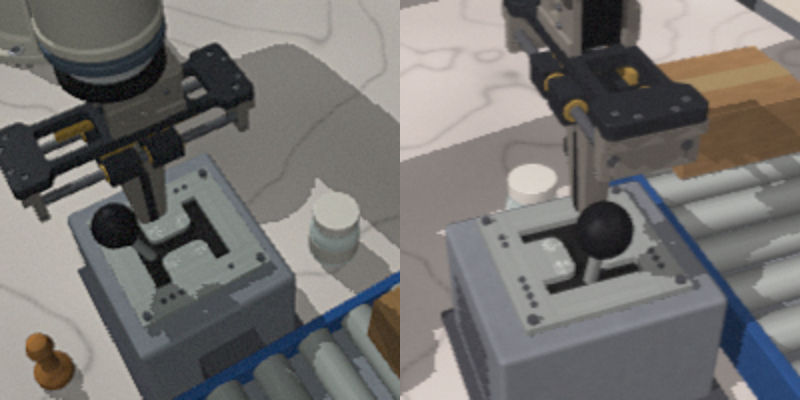

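Request:
{"method": "drive_tool", "body": {"plan": [[-1, 0.002, 0.027, 0, 0, 0, 0], [-1, 0.002, 0.027, 0, 0, 0, 0], [-1, -0.083, 0.034, 0, 0, 0, 0], [-1, -0.083, 0.034, 0, 0, 0, 0], [-1, -0.083, 0.034, 0, 0, 0, 0], [-1, -0.089, -0.038, 0, 0, 0, 0], [-1, -0.089, -0.038, 0, 0, 0, 0], [-1, -0.089, -0.038, 0, 0, 0, 0]]}}

```text
time_s: 9.8
position: [479.8, -137.3, 175.3]
eef_rot: [3.141, -0.001, -0.092]
contact_force: [0.2, -0.1, 0.2]
finger_gap: 0.009
gripper_force: 0.0
```

```bash
python3 k.py
```

```text
tcp gearbox [-63.9 -51.5 175.3] world [ 479.8 -137.3  175.3]
scene [([167.0, 204.0, 198.0, 231.0], 0.78), ([274.0, 195.0, 301.0, 233.0], 0.59)]
(array([177., 213.]), np.int32(23), np.int32(22))
side [([279.0, 205.0, 305.0, 243.0], 0.57)]
(array([289.5, 226.5]), np.int32(32), np.int32(20))
knob gb [ -8.6 -50.5 176.2] ab [ 0.368 -0.061] res [-1.3 -5.  13.2]
```

Request:
{"method": "drive_tool", "body": {"plan": [[-1, 0.02, -0.002, 0, 0, 0, 0], [-1, 0.036, -0.003, 0, 0, 0, 0], [-1, 0.044, -0.004, 0, 0, 0, 0], [-1, 0.052, -0.005, 0, 0, 0, 0], [-1, 0.06, -0.005, 0, 0, 0, 0], [-1, 0.068, -0.006, 0, 0, 0, 0], [-1, 0.076, -0.007, 0, 0, 0, 0], [-1, 0.084, -0.0075, 0, 0, 0, 0]]}}

```text
time_s: 10.8
position: [541.9, -141.5, 174.9]
eef_rot: [-3.141, 0.0, -0.089]
contact_force: [-1.0, 0.7, -1.2]
finger_gap: 0.007
gripper_force: 0.7
```

Request:
{"method": "drive_tool", "body": {"plan": [[-1, 0.004, 0, 0, 0, 0, 0], [-1, 0.008, -0.001, 0, 0, 0, 0], [-1, 0.012, -0.001, 0, 0, 0, 0], [-1, 0.014, -0.001, 0, 0, 0, 0], [-1, 0.016, -0.0015, 0, 0, 0, 0], [-1, 0.018, -0.0015, 0, 0, 0, 0]]}}

```text
time_s: 11.4
position: [555.3, -142.8, 175.1]
eef_rot: [-3.142, -0.0, -0.089]
contact_force: [-1.5, 0.3, -0.8]
finger_gap: 0.0
gripper_force: 0.6
```

```bash
python3 k.py v5
```

```text
tcp gearbox [ 11.8 -50.2 175.1] world [ 555.3 -142.8  175.1]
scene []
side [([297.0, 205.0, 335.0, 241.0], 0.71), ([292.0, 204.0, 332.0, 242.0], 0.52)]
(array([321., 216.]), np.int32(23), np.int32(19))
```

View pics/v5.png

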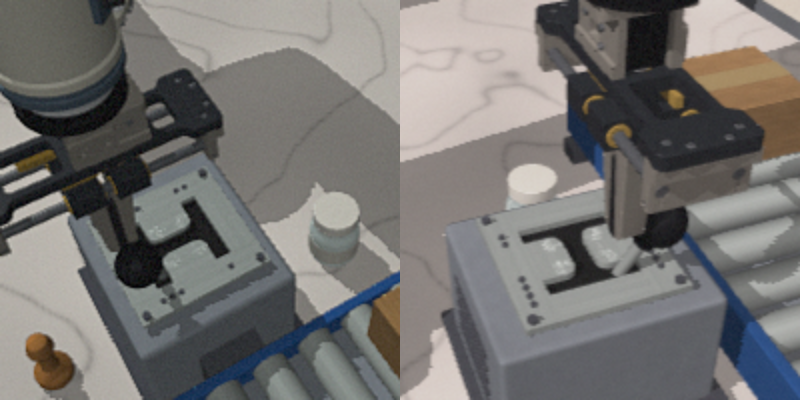

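Request:
{"method": "drive_tool", "body": {"plan": [[-1, 0.002, 0, 0, 0, 0, 0], [-1, 0.003, 0, 0, 0, 0, 0], [-1, 0.004, 0, 0, 0, 0, 0], [-1, 0.004, 0, 0, 0, 0, 0]]}}

```text
time_s: 12.0
position: [558.3, -142.8, 175.0]
eef_rot: [3.142, -0.0, -0.089]
contact_force: [-1.4, -0.6, -0.5]
finger_gap: 0.002
gripper_force: 0.5
```

Request:
{"method": "drive_tool", "body": {"plan": [[-1, 0.0015, 0, 0, 0, 0, 0], [-1, 0.003, 0, 0, 0, 0, 0], [-1, 0.003, 0, 0, 0, 0, 0]]}}

```text
time_s: 12.3
position: [560.5, -142.7, 175.0]
eef_rot: [3.142, 0.0, -0.089]
contact_force: [-2.1, -0.9, -0.9]
finger_gap: 0.004
gripper_force: 0.7
```

Request:
{"method": "drive_tool", "body": {"plan": [[-1, 0.0015, 0, 0, 0, 0, 0], [-1, 0.0025, 0, 0, 0, 0, 0], [-1, 0.0025, 0, 0, 0, 0, 0]]}}

```text
time_s: 12.6
position: [561.9, -142.8, 174.8]
eef_rot: [3.142, 0.001, -0.089]
contact_force: [-4.3, -0.5, -0.1]
finger_gap: 0.007
gripper_force: 1.8
```

Request:
{"method": "drive_tool", "body": {"plan": [[-1, 0.001, 0, 0, 0, 0, 0], [-1, 0.002, 0, 0, 0, 0, 0], [-1, 0.002, 0, 0, 0, 0, 0], [-1, 0.002, 0, 0, 0, 0, 0]]}}

```text
time_s: 13.0
position: [563.0, -142.7, 174.7]
eef_rot: [3.142, 0.002, -0.089]
contact_force: [-5.3, -0.9, -0.9]
finger_gap: 0.007
gripper_force: 2.7
```

Request:
{"method": "drive_tool", "body": {"plan": [[-1, 0.001, 0, 0, 0, 0, 0], [-1, 0.002, 0, 0, 0, 0, 0], [-1, 0.002, 0, 0, 0, 0, 0], [-1, 0.002, 0, 0, 0, 0, 0]]}}

```text
time_s: 13.4
position: [563.9, -142.7, 174.5]
eef_rot: [3.142, 0.003, -0.089]
contact_force: [-8.4, -0.9, -0.4]
finger_gap: 0.005
gripper_force: 3.6
```

Force is climbing steadily: the stop is reached. Drawing back along −x and up.

Request:
{"method": "drive_tool", "body": {"plan": [[-1, -0.03, 0.003, 0, 0, 0, 0], [-1, -0.08, 0.007, 0, 0, 0, 0], [-1, -0.14, 0.012, 0, 0, 0, 0], [-1, -0.2, 0.018, 0.05, 0, 0, 0], [-1, -0.2, 0.018, 0.05, 0, 0, 0], [-1, -0.2, 0.018, 0.05, 0, 0, 0]]}}

```text
time_s: 14.0
position: [416.7, -129.7, 214.4]
eef_rot: [3.141, -0.006, -0.09]
contact_force: [0.5, -0.2, -0.8]
finger_gap: 0.004
gripper_force: 0.0
```

```bash
python3 k.py v6; python3 - <<'E'
from fit import *
p=np.load("p.npy")
for n in("scene","side"):
    c=grab(n); print(n,[(b,proj(c,W(p,knob(.33,b))).round(1).tolist()) for b in(.2,.25,.3)])
E
```

```text
tcp gearbox [-127.4  -49.4  214.4] world [ 416.7 -129.7  214.4]
scene [([178.0, 224.0, 204.0, 247.0], 0.6)]
(array([190.5, 230.5]), np.int32(22), np.int32(26))
side [([296.0, 195.0, 337.0, 239.0], 0.84), ([241.0, 182.0, 267.0, 205.0], 0.42)]
(array([322.5, 209.5]), np.int32(26), np.int32(27))
knob gb [ 43.4 -46.3 187.9] ab [0.313 0.281] res [-0.3  0.4 -1.3]
scene [(0.2, [184.9, 227.4]), (0.25, [187.3, 231.1]), (0.3, [189.7, 234.8])]
side [(0.2, [313.4, 210.7]), (0.25, [318.0, 210.2]), (0.3, [322.5, 209.8])]
```

View pics/v6.png

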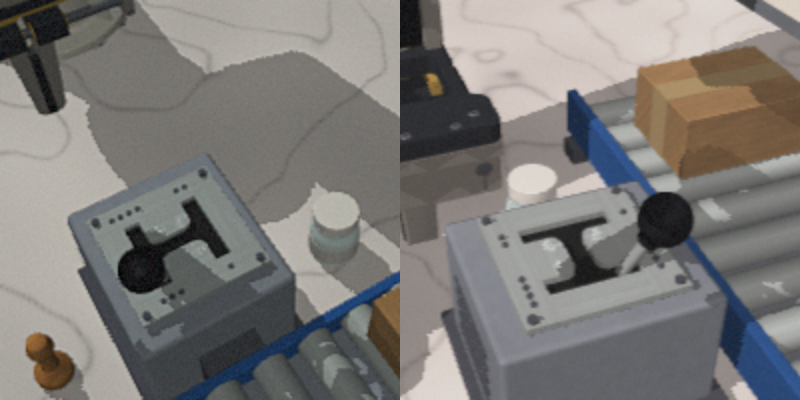

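```bash
python3 -c "
from bench import manip;print(manip.finish_job())"
```

```text
the job is handed in; nothing more can be done
None
```

The lever is fully forward in the far right slot (third): the last pictures put it at about 0.30 rad forward and 0.31 rad sideways. The fingers felt the stop at about 8 N, the stamp and jar still stood in place, the arm was drawn back clear, and the job is handed in with no verdict returned.

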